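# Set the flip stop and load the sample carrier

### The arm

A 6-joint arm with a two-finger parallel gripper is mounted at the origin on the work surface. World frame = base frame: x ahead of the robot, y to its left, z up, the work surface at z = 0. Lengths are in mm, angles in rad, forces in N, time in s.
With the tool pointing down it reaches from about 325 to 875 mm from the base axis. Payload 4.4 kg.
Tool frame: the origin (TCP) lies on the centre line of the jaws, within the pads' length; the fingertips stand ahead of it and the grasp point (between the pads) lies 6 mm ahead of it (ctrl.tcp_to_tips is the z of the fingertips in the tool frame, in mm); z points along the fingers, y is the direction in which the jaws open and shut (so a half turn about z gives the same grasp; the last joint's range is limited). The gripper opens to 85 mm and grips with 20 to 120 N. Pads are 22 mm wide; open, the fingers measure 114 mm over their backs; the gripper's body (76 mm by 85 mm) begins 54 mm behind the grasp point. The pads swing forward as they close: fully open they stand 13 mm farther back than shut.
Start: joints at [-1.331, 0.207, 1.542, -0, 1.393, -0.15], TCP at [219.022, -531.655, 256.282] pointing down, gripper open.
Joint ranges: [-2.73, 2.73], [-0.86, 2.22], [0.23, 2.46], [-1.11, 4.25], [0.08, 2.63], [-2.82, 2.82]. Speed limits (rad/s): [2.79, 2.79, 3.14, 3.14, 3.14, 3.14].

### API

Orientations are given as a 3x3 rotation matrix whose columns are the frame's x, y, z axes.
In Python, from plant import ctrl, sensors, optics gives the robot as it stands. Calls block until the motion is done:
- ctrl.move_ptp(position, orientation): joint-space move of the TCP to a pose.
- ctrl.move_l(position, rot=None, vel=150, threshold=None): straight line of the TCP; rot=None keeps the orientation; vel is the mean speed in mm/s. With threshold (N) it stops when the force on the tool has changed by that much, and returns True; else False.
- ctrl.set_joints(angles): joint-space move.
- ctrl.gripper_to(opening, force=None): finger opening in mm; force is the grip in N (None keeps the last); returns when the fingers have stopped.
- ctrl.hold(seconds).
- ctrl.solve_ik(position, orientation): joint angles nearest the present ones, or None.
- sensors.read_state(): the state.
- optics.grab_frame(name): name is "scene" or "side" or "wrist"; returns (picture, depth): 480x640x3 uint8, red, green, blue; 480x640 float32, mm along the optical axis (not along the pixel's ray), 0 where there is no reading.
- optics.camera_params(name): a dict with "mtx" (3x3 intrinsics, pixels), "R" (3x3) and "t" (3): a world point X has camera coordinates R X + t; the wrist camera has in their place "T_tool_cam" (4x4, takes a point from camera to tool coordinates, whose origin is the TCP and whose axes are the flange's). Camera axes: x right, y down, z forward; pixel columns grow to the right and rows downward; lengths in mm; the calibration is good to about 2 mm. A picture is of the moment at which its call begins: read the wrist's pose just before it. camera_params takes no time and is no camera call.
A pose or a line that the arm cannot do raises ctrl.MotionError and nothing moves.
- ctrl.finish_job(): hands the job in, once; it reports no verdict.
The state is a dict: "t": time; "q": joint angles; "qvel": joint speeds; "tau": joint torques, N m; "eef_pos": TCP position; "eef_rot": TCP orientation; "force": force on the tool from outside, world axes, zero at the start; "wrist_torque": the same for the moment, N m; "grip_width": finger opening in mm.
Only numpy, scipy, OpenCV 4.12 (cv2) and the standard library are available. Lean on these libraries where they do the work, as an engineer would, in place of code of your own. Each camera call takes 0.05 s, during which the arm holds its last target.

### The job

On the sample track, flip the round-ended (disc) stop fully down across the channel, leaving the straight bar stop up. Then slide the sample carrier along the channel, without lifting it out, until it rests against the disc stop, and let go of it.

Things in the scene. Friction and masses are not known exactly. Their poses are not given: they have to be found in the camera images.
- carrier_mid (a point): Sample carrier: aluminium block 60 x 60 x 50 mm high, 0.25 to 0.5 kg, a thin black and copper sample on top. Point: its centre, 25 mm above its underside, 31 mm above the bench; axes nearly the track's. It stands loose in the channel near the track's left (+y) end and slides on the channel's floor; push it by its left end face.
- track: Straight grey metal track, 460 mm long, fixed. Origin: on the channel's centreline at bench level, mid-length; y along the channel (to the carrier's starting end), x across it, away from the robot. Channel: 66 mm wide, ends open, floor 6 mm above the bench; lip on the robot's side, top at 18 mm; fence on the far side, 16 mm thick, top at 30 mm.
- disc_hinge (a point): Disc stop on the fence: point on its hinge axis, 36 mm above the bench, 41 mm beyond the channel's centreline; axes as the track's (hinge axis y), fixed. Steel flag: arm 14 mm wide, 8 mm thick, with a 36 mm disc centred 41 mm from the axis. When down it lies level over the channel, top face 40 mm above the bench, disc on the centreline; the carrier touches it when its centre is 48 mm to +y.
- disc_flag (a joint): Angle of the disc stop's flag, rad: 0 upright, negative leaning back away from channel and robot (-0.5 to -0.1 at the start), 1.57 fully down across the channel. Stiff hinge, about 1 N: it stays where it is left. Push it over from behind (far side) towards the robot, then press the disc down to its end stop. Bracket and ears behind it reach 26 mm past the axis, 43 mm above the bench.
- bar_hinge (a point): Bar stop on the same fence, at least 100 mm from the disc stop, on either side of it: point on its hinge axis, same height and axes as the disc stop's. Flag: straight steel bar 14 mm wide, 8 mm thick, ending square 56 mm from the axis. When up it is clear of the carrier, which slides past it.
- bar_flag (a joint): Angle of the bar stop's flag, rad, as for the disc stop: -0.5 to -0.1 at the start, to be left up (below 0.3).
Things that resemble listed ones, but are neither listed nor needed, are in the scene too. Leave any turquoise look-alike of the part that bears carrier_mid alone.

How it is judged (in metres and radians):
On the way, in this order (a step that is already met when the one before it is completed fails the run):
1. the disc stop is fully down across the channel, with the carrier still to the left of it, not yet against it (value of joint disc_flag above 1.4 rad and y of carrier_mid in the frame of disc_hinge above 0.06 m), for 0.2 s.
2. the carrier is against the disc stop (value of joint disc_flag above 1.4 rad and y of carrier_mid in the frame of disc_hinge between 0.04 and 0.058 m and x of carrier_mid in the frame of disc_hinge between -0.051 and -0.031 m), for 0.2 s.
At the end, for the whole second after the job is handed in: The disc stop is down (joint above 1.4 rad), the bar stop is up (below 0.35 rad), and the carrier stands at rest on the channel's floor, on the left side of the disc stop, within 10 mm of touching it (all of step 2 and value of joint bar_flag below 0.35 rad and height (world z) of carrier_mid below 0.041 m and linear speed of carrier below 0.02 m/s).
It fails at once if the carrier is lifted or tipped up (its centre more than 15 mm above where it slides) (height (world z) of carrier_mid above 0.046 m).
It fails at once if the bar stop is flipped down (beyond 0.8 rad) (value of joint bar_flag above 0.8 rad).
It also fails if it takes over 48 s, if anything falls off the work surface, if the arm or the gripper's body presses on something with over 40 N, if the wrist force passes 120 N, or if a joint passes its speed limit or range.

## Working session

There is one attempt and no reset: what is moved stays moved. The work goes in short steps, each a Python script; the robot and the scene stay as the last script left them, time stands still between calls to the robot, and variables do not carry over. Pictures are saved under pics/ and viewed, and the job is handed in when it is done.

```bash
ls; mkdir -p pics
python3 - <<'E'
from plant import ctrl,sensors,optics
import cv2,numpy as np
print(ctrl.tcp_to_tips)
for n in ["scene","side"]:
    im,d=optics.grab_frame(n); cv2.imwrite(f"pics/{n}0.png",im[:,:,::-1]); np.save(f"{n}0_d.npy",d)
    p=optics.camera_params(n); C=-np.array(p["R"]).T@np.array(p["t"]); print(n,C,p["R"][2],p["mtx"])
E
```

```text
pics
25.0
scene [ 786.52240008 -271.3829125   724.74436855] [-0.32864946  0.41919416 -0.84632487] [[526.58827654   0.         322.20872076]
 [  0.         526.58827654 245.65566783]
 [  0.           0.           1.        ]]
side [ 445.83326725 -532.02054348  578.56034619] [ 0.10193935  0.75000333 -0.65353146] [[460.41801326   0.         323.27251451]
 [  0.         460.41801326 237.33116916]
 [  0.           0.           1.        ]]
```

View pics/scene0.png

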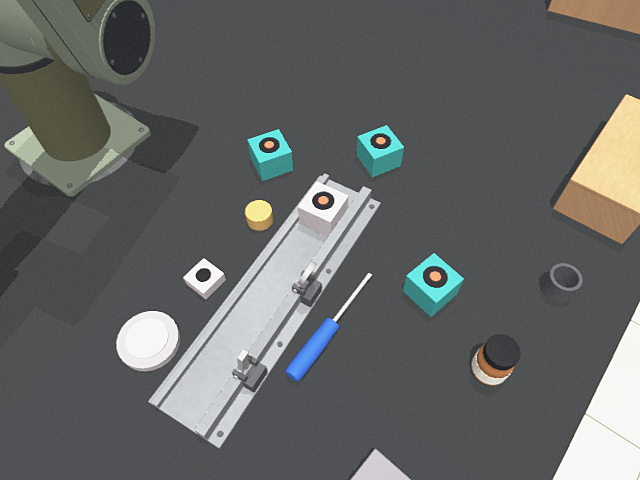

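View pics/side0.png

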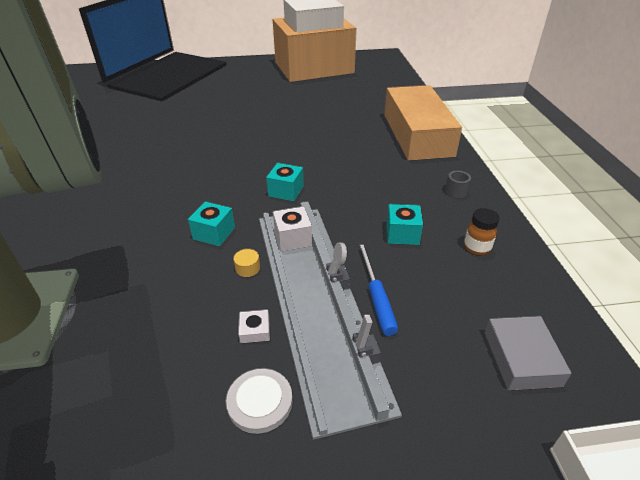

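The side view shows the disc stop at about (338,258), the square-ended bar at (365,335), and the white carrier in the channel at (292,230). Look-alikes are the turquoise blocks at (211,223), (285,181) and (405,224), plus the small white block at (254,325). I'll check the choice with close crops.

Run:
```python
import cv2,numpy as np
a=cv2.imread("pics/side0.png")[190:440,250:410]; b=cv2.imread("pics/scene0.png")[165:450,140:390]
cv2.imwrite("pics/crop1.png",cv2.resize(a,None,fx=2.4,fy=2.4,interpolation=2)); cv2.imwrite("pics/crop2.png",cv2.resize(b,None,fx=2.1,fy=2.1,interpolation=2))
```

```text
(no output)
```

View pics/crop1.png

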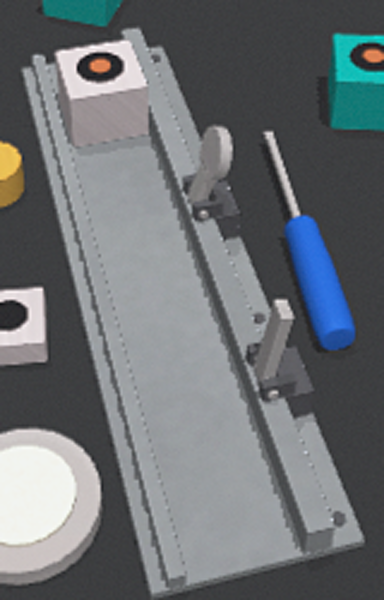

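View pics/crop2.png

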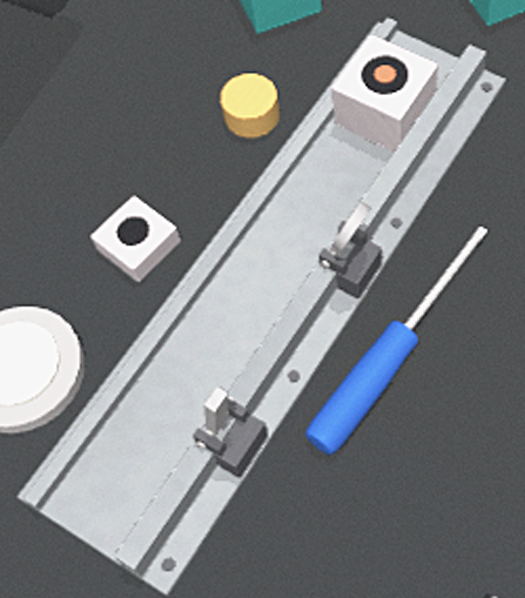

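```bash
cat > h.py <<'E'
import numpy as np,cv2
from plant import ctrl,sensors,optics
def cloud(d,p):
    K=np.array(p["mtx"]);R=np.array(p["R"]);t=np.array(p["t"])
    v,u=np.mgrid[0:480,0:640]
    c=np.stack([(u-K[0,2])/K[0,0]*d,(v-K[1,2])/K[1,1]*d,d],-1)
    return (c-t)@R
def ray(p,uv,z):
    K=np.array(p["mtx"]);R=np.array(p["R"]);t=np.array(p["t"])
    C=-R.T@t; r=R.T@np.linalg.inv(K)@[uv[0],uv[1],1.]
    return C+r*(z-C[2])/r[2]
E
python3 - <<'E'
from h import *
for n in ["side","scene"]:
    p=optics.camera_params(n); d=np.load(f"{n}0_d.npy"); P=cloud(d,p)
    s,off=(2.4,(250,190)) if n=="side" else (2.1,(140,165))
    pts={"side":{"fenceNearL":((302,527),30),"fenceNearR":((332,522),30),"fenceFarL":((124,32),30),"fenceFarR":((138,28),30),"lipnear":((180,578),18),"lipfar":((36,57),18),"plateL":((154,596),6),"plateR":((364,543),6),"chinge":((204,214),36),"bhinge":((274,393),36),"cartopA":((57,52),56),"cartopB":((65,90),56),"cartopC":((148,82),56),"cartopD":((132,43),56),"disk_c":((100,66),56)},
     "scene":{"fenceNearL":((118,556),30),"fenceNearR":((134,566),30),"fenceFarL":((470,47),30),"fenceFarR":((486,53),30),"plateL":((18,497),6),"plateR":((167,594),6),"plateFar":((505,78),6),"chinge":((326,263),36),"bhinge":((203,442),36),"cartopA":((372,38),56),"cartopB":((334,89),56),"cartopC":((403,112),56),"cartopD":((437,66),56),"disk_c":((384,74),56)}}[n]
    print(n)
    for k,(uv,z) in pts.items():
        u=(uv[0]+.5)/s-.5+off[0];v=(uv[1]+.5)/s-.5+off[1]
        print(k,ray(p,(u,v),z).round(0),P[int(round(v)),int(round(u))].round(0))
    q=P.reshape(-1,3); q=q[d.ravel()>0]
    for nm,lo,hi in [("fence",27,33),("lip",15,21),("floor",4,9)]:
        m=q[(q[:,2]>lo)&(q[:,2]<hi)&(q[:,0]>350)&(q[:,0]<750)&(abs(q[:,1])<400)]
        print(nm,len(m),np.median(m,0).round(0))
E
```

```text
side
fenceNearL [ 552. -243.   30.] [ 553. -242.   29.]
fenceNearR [ 568. -243.   30.] [ 568. -244.   32.]
fenceFarL [502. 207.  30.] [501. 206.  31.]
fenceFarR [514. 211.  30.] [518. 252.   1.]
lipnear [ 485. -256.   18.] [ 485. -255.   14.]
lipfar [428. 199.  18.] [429. 199.  19.]
plateL [ 471. -258.    6.] [ 471. -256.    1.]
plateR [ 588. -244.    6.] [ 588. -243.    3.]
chinge [535. -15.  36.] [535. -17.  38.]
bhinge [ 553. -163.   36.] [ 553. -165.   40.]
cartopA [446. 153.  56.] [445. 227.   1.]
cartopB [449. 106.  56.] [449. 110.  54.]
cartopC [511. 107.  56.] [514. 137.  31.]
cartopD [504. 157.  56.] [507. 187.  32.]
disk_c [477. 131.  56.] [476. 129.  59.]
fence 3006 [543. -56.  31.]
lip 4225 [ 446. -174.   18.]
floor 10994 [ 503. -116.    7.]
scene
fenceNearL [ 556. -246.   30.] [ 556. -246.   31.]
fenceNearR [ 568. -244.   30.] [ 569. -244.   33.]
fenceFarL [502. 206.  30.] [502. 208.  29.]
fenceFarR [516. 209.  30.] [515. 209.  29.]
plateL [ 469. -258.    6.] [ 467. -257.    2.]
plateR [ 588. -243.    6.] [ 587. -243.    1.]
plateFar [533. 214.   6.] [534. 212.   8.]
chinge [534. -15.  36.] [534. -16.  38.]
bhinge [ 551. -163.   36.] [ 553. -164.   42.]
cartopA [447. 151.  56.] [448. 150.  57.]
cartopB [454.  95.  56.] [453.  96.  55.]
cartopC [508. 109.  56.] [509. 109.  57.]
cartopD [503. 159.  56.] [503. 160.  55.]
disk_c [476. 128.  56.] [477. 127.  59.]
fence 3988 [540. -24.  30.]
lip 4430 [ 456. -124.   18.]
floor 12861 [505. -85.   6.]
```

```bash
cat >> h.py <<'E'
yaw=np.arctan2(52.5,452); xa=np.array([np.cos(yaw),np.sin(yaw),0]); ya=np.array([-np.sin(yaw),np.cos(yaw),0])
O=np.array([534.9,-18,0])-41*xa
def tot(P): P=np.asarray(P)-O; return np.stack([P@xa,P@ya,P[...,2]],-1)
def tow(x,y,z): return O+x*xa+y*ya+np.array([0,0,z])
E
python3 - <<'E'
from h import *
print(O,yaw)
for n in ["side","scene"]:
    p=optics.camera_params(n); d=np.load(f"{n}0_d.npy"); q=tot(cloud(d,p)).reshape(-1,3)[d.ravel()>0]
    f=q[(abs(q[:,2]-30)<3)&(abs(q[:,0]-41)<12)&(abs(q[:,1])<228)]
    b=f[(f[:,1]<-100)];c=f[f[:,1]>60]
    print(n,"fence x",np.percentile(b[:,0],[3,50,97]).round(1),np.percentile(c[:,0],[3,50,97]).round(1),'y',f[:,1].min(),f[:,1].max())
    for nm,y0 in [("disc",15),("bar",-135)]:
        for lo,hi in [(36,46),(46,56),(56,66),(66,75),(75,85),(85,100)]:
            m=q[(q[:,2]>lo)&(q[:,2]<hi)&(abs(q[:,0]-50)<45)&(abs(q[:,1]-y0)<45)]
            if len(m): print(nm,lo,len(m),"x",np.percentile(m[:,0],[5,50,95]).round(0),"y",np.percentile(m[:,1],[5,50,95]).round(0))
    m=q[(q[:,2]>53)&(q[:,2]<60)&(abs(q[:,0])<50)&(q[:,1]>90)&(q[:,1]<220)]
    print("carrier",len(m),np.percentile(m,[2,50,98],axis=0).round(0).tolist(),cv2.minAreaRect(m[:,:2].astype(np.float32)))
    m=q[(q[:,0]>85)&(q[:,2]>8)&(q[:,2]<60)&(q[:,0]<140)&(abs(q[:,1])<130)]
    if len(m):print("driver",m.min(0),m.max(0))
E
```

```text
[494.17379673 -22.73036653   0.        ] 0.11563230450474972
side fence x [33.2 39.9 48.9] [32.8 41.1 48. ] y -227.94719912906868 227.95287530391795
disc 36 135 x [35. 40. 53.] y [ 1.  7. 33.]
disc 46 45 x [40. 42. 49.] y [11. 13. 23.]
disc 56 34 x [43. 45. 50.] y [10. 16. 24.]
disc 66 58 x [46. 48. 54.] y [ 1. 12. 31.]
disc 75 79 x [49. 51. 57.] y [ 1.  9. 32.]
disc 85 94 x [51. 55. 60.] y [ 4. 13. 27.]
bar 36 181 x [35. 40. 53.] y [-148. -142. -117.]
bar 46 46 x [39. 40. 47.] y [-138. -137. -126.]
bar 56 46 x [40. 41. 48.] y [-138. -136. -126.]
bar 66 43 x [42. 43. 49.] y [-138. -136. -126.]
bar 75 50 x [43. 45. 51.] y [-138. -137. -127.]
bar 85 83 x [45. 48. 53.] y [-138. -133. -125.]
carrier 702 [[-29.0, 122.0, 54.0], [-0.0, 147.0, 57.0], [29.0, 180.0, 60.0]] ((0.4277210235595703, 151.745849609375), (59.90492630004883, 63.3057746887207), 0.5231847763061523)
driver [  87.96138752 -105.81263948    8.02087374] [120.76659961  94.93072498  29.47367647]
scene fence x [33.4 42.2 49.8] [30.3 40.4 48.1] y -227.94909819489638 227.86064031152884
disc 36 146 x [35. 45. 54.] y [ 2.  8. 33.]
disc 46 1 x [44. 44. 44.] y [12. 12. 12.]
disc 66 6 x [48. 52. 55.] y [1. 2. 2.]
disc 75 31 x [51. 55. 59.] y [ 0.  2. 33.]
disc 85 111 x [53. 57. 61.] y [ 5. 15. 30.]
bar 36 182 x [37. 46. 54.] y [-147. -141. -115.]
bar 46 20 x [41. 46. 48.] y [-138. -137. -127.]
bar 56 19 x [42. 48. 49.] y [-138. -135. -127.]
bar 66 23 x [44. 50. 51.] y [-138. -136. -125.]
bar 75 23 x [46. 51. 52.] y [-138. -133. -124.]
bar 85 82 x [46. 50. 53.] y [-138. -131. -125.]
carrier 1157 [[-28.0, 122.0, 54.0], [2.0, 150.0, 56.0], [30.0, 180.0, 59.0]] ((0.2842750549316406, 151.2301483154297), (62.16670608520508, 60.24974060058594), 89.91683197021484)
driver [  88.23878427 -104.80976896    8.20034269] [120.49211376  94.89471348  29.70037386]
```

Run:
```python
from h import *
s=sensors.read_state(); print(s["t"],s["eef_rot"])
T=ctrl.tcp_to_tips; X=61/2
best=None
for sg in (1,-1):
    y=sg*ya; z=np.array([0,0,-1.]); R=np.c_[np.cross(y,z),y,z]
    q=ctrl.solve_ik(tow(85,17,140+T),R); print(sg,q)
    if q is not None and (best is None or abs(q[5])<abs(best[1][5])): best=(R,q)
R=best[0]; np.save("R.npy",R)
ctrl.gripper_to(0,force=40)
ctrl.move_ptp(tow(90,17,140+T),R)
print(sensors.read_state()["t"],ctrl.tcp_to_tips,sensors.read_state()["grip_width"])
ctrl.move_l(tow(90,17,62+T),vel=120)
im,d=optics.grab_frame("side"); cv2.imwrite("pics/s1.png",cv2.resize(im[140:440,180:480,::-1],(600,600)))
im,d=optics.grab_frame("scene"); cv2.imwrite("pics/c1.png",cv2.resize(im[140:440,140:440,::-1],(600,600)))
print(sensors.read_state()["t"],sensors.read_state()["force"])
```

```text
0.1 [[ 9.24584155e-01  3.80977495e-01 -5.37709727e-04]
 [ 3.80977781e-01 -9.24582014e-01  2.00726821e-03]
 [ 2.67567273e-04 -2.06074384e-03 -9.99997841e-01]]
1 [-1.43171926e-01  2.99361986e-01  1.62545955e+00 -4.44089210e-16
  1.21677112e+00 -1.82960056e+00]
-1 [-1.43171926e-01  2.99361986e-01  1.62545955e+00 -4.44089210e-16
  1.21677112e+00  1.31199210e+00]
3.1917 25.0 0.3563588322218317
4.0917 [-0.0170312  -1.08446106 -0.33383069]
```

View pics/s1.png

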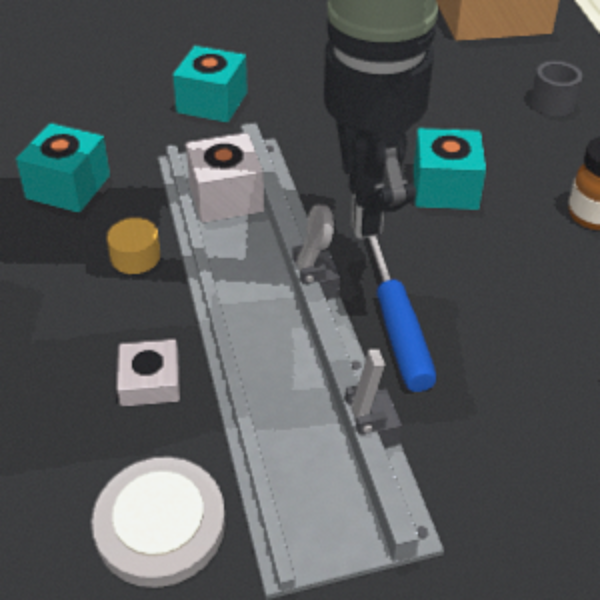

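View pics/c1.png

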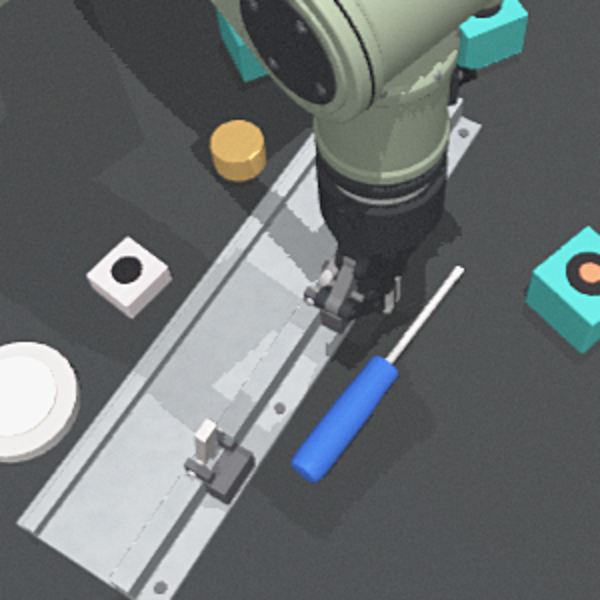

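The shut fingers, at side-crop pixel (368,215), stand clear behind the disc stop, which is still up at (320,230). The carrier and the bar haven't moved, so I'll push the flag over.

Run:
```python
from h import *
T=25
print(ctrl.move_l(tow(10,17,62+T),vel=60,threshold=25)); s=sensors.read_state(); print(tot(s["eef_pos"]),s["force"])
print(ctrl.move_l(tow(2,17,50+T),vel=60,threshold=25)); s=sensors.read_state(); print(tot(s["eef_pos"]),s["force"])
print(ctrl.move_l(tow(-1,17,36+T),vel=30,threshold=20)); s=sensors.read_state(); print(tot(s["eef_pos"]),s["force"],s["t"])
ctrl.hold(.1)
ctrl.move_l(tow(-1,17,100+T),vel=150)
im,d=optics.grab_frame("side"); cv2.imwrite("pics/s2.png",cv2.resize(im[140:440,180:480,::-1],(600,600)))
```

```text
False
[10.13236489 16.98475574 86.9600409 ] [-0.26207184  0.45985459 -0.66362276]
False
[ 1.03280113 17.25812961 74.17493553] [ 0.49240852  0.69013489 -0.14519029]
True
[ 0.44419912 16.7745343  64.83457875] [-1.89579066 -0.57731239  9.74126278] 6.4
```

View pics/s2.png

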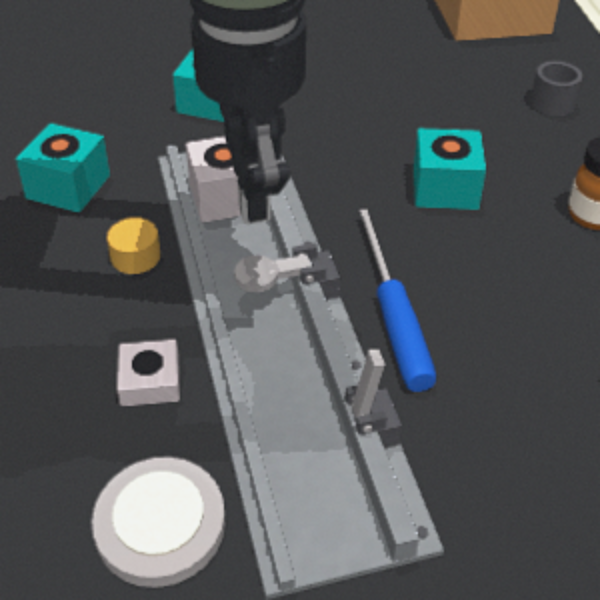

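The disc now lies across the channel at (260,272). The press stopped with the tips at 39.8 mm, against the 40 mm given. I'll check its height and centre by depth, then push the carrier.

Run:
```python
from h import *
T=25
R=np.load("R.npy")
im,d=optics.grab_frame("side"); q=tot(cloud(d,optics.camera_params("side"))).reshape(-1,3)[d.ravel()>0]
m=q[(abs(q[:,0])<26)&(abs(q[:,1]-17)<30)&(q[:,2]>30)&(q[:,2]<50)]
print("disc",np.percentile(m,[3,50,97],axis=0).round(1).tolist())
ctrl.move_l(tow(0,17,110+T),vel=150)
ctrl.move_l(tow(0,213,110+T),vel=150)
im,d=optics.grab_frame("side"); q=tot(cloud(d,optics.camera_params("side"))).reshape(-1,3)[d.ravel()>0]
m=q[(q[:,2]>53)&(q[:,2]<59)&(abs(q[:,0])<40)&(q[:,1]>90)&(q[:,1]<190)]
print("car",np.percentile(m,[2,98],axis=0).round(1).tolist())
print(ctrl.move_l(tow(0,213,16+T),vel=80,threshold=15))
s=sensors.read_state(); print(tot(s["eef_pos"]),s["force"],s["t"])
for n in("side","scene"):
    im,d=optics.grab_frame(n); cv2.imwrite(f"pics/{n}3.png",cv2.resize(im[100:400,180:480,::-1],(600,600)))
```

```text
disc [[-16.2, 1.1, 34.3], [1.2, 14.4, 40.7], [24.0, 32.9, 42.4]]
car [[-28.6, 121.4, 54.0], [29.0, 179.8, 58.8]]
False
[  0.63947664 213.07621569  41.6267413 ] [ 0.28860487 -0.76570487  0.22017211] 10.2417
```

View pics/side3.png

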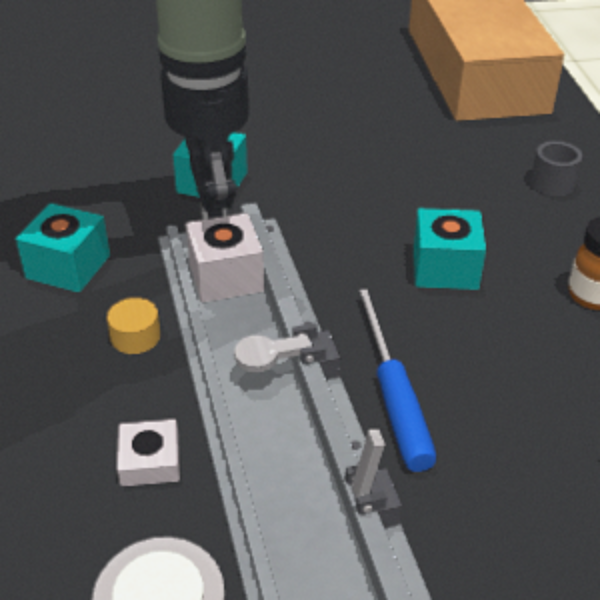

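View pics/scene3.png

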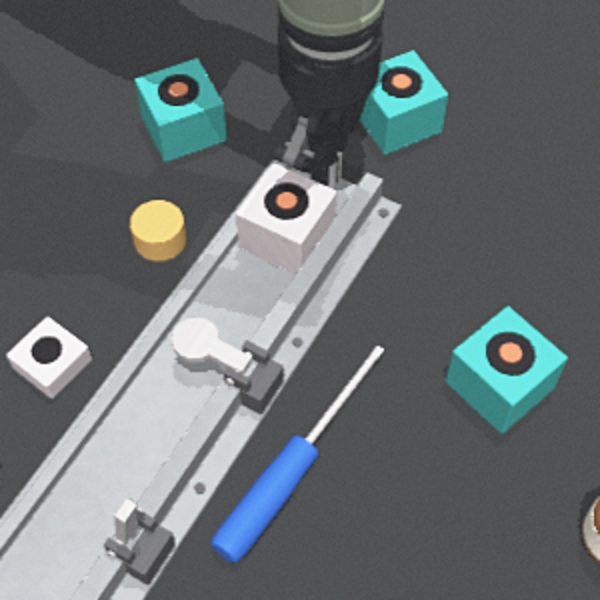

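The fingers are down in the channel behind the carrier's left face, the disc is down and the bar is up. I'll push slowly with a force guard.

Run:
```python
from h import *
T=25
def rep(l):
    s=sensors.read_state(); print(l,tot(s["eef_pos"]).round(1),s["force"].round(1),round(s["t"],2))
def car():
    im,d=optics.grab_frame("side"); q=tot(cloud(d,optics.camera_params("side"))).reshape(-1,3)[d.ravel()>0]
    m=q[(q[:,2]>53)&(q[:,2]<59)&(abs(q[:,0])<40)&(q[:,1]>20)&(q[:,1]<190)]
    print("car",np.percentile(m,[2,98],axis=0).round(1).tolist())
    return im
print(ctrl.move_l(tow(0,116,16+T),vel=40,threshold=12)); rep("a"); car()
print(ctrl.move_l(tow(0,96,16+T),vel=15,threshold=8)); rep("b"); im=car()
cv2.imwrite("pics/side4.png",cv2.resize(im[100:400,180:480,::-1],(600,600)))
```

```text
False
a [ -0.  115.7  41.2] [-0.9  6.   3.4] 12.92
car [[-29.6, 37.7, 54.0], [28.2, 95.3, 58.9]]
True
b [1.000e-01 1.136e+02 4.150e+01] [-0.9  1.8  4.4] 13.49
car [[-29.5, 35.5, 54.3], [28.0, 93.1, 58.8]]
```

View pics/side4.png

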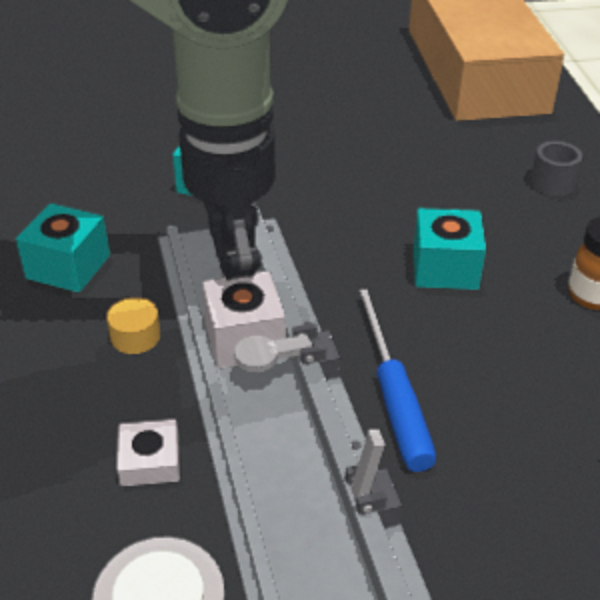

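The carrier's front face now meets the disc at (258,350). Its centre is at y ≈ 64.5, about 47.5 mm from the hinge, against 48 for contact. I'll back off and check again with both cameras.

Run:
```python
from h import *
T=25
ctrl.hold(.3)
ctrl.move_l(tow(0,150,16+T),vel=60); ctrl.move_l(tow(0,190,130+T),vel=100); ctrl.hold(.4)
for n in("side","scene"):
    im,d=optics.grab_frame(n); q=tot(cloud(d,optics.camera_params(n))).reshape(-1,3)[d.ravel()>0]
    cv2.imwrite(f"pics/{n}5.png",cv2.resize(im[100:400,180:480,::-1],(600,600)))
    m=q[(q[:,2]>53)&(q[:,2]<59)&(abs(q[:,0])<40)&(q[:,1]>20)&(q[:,1]<120)]
    print("car",np.percentile(m,[2,50,98],axis=0).round(1).tolist())
    m=q[(q[:,0]>-20)&(q[:,0]<26)&(abs(q[:,1]-17)<20)&(q[:,2]>30)&(q[:,2]<50)]
    print("disc",np.percentile(m,[3,50,97],axis=0).round(1).tolist())
    m=q[(q[:,2]>80)&(q[:,2]<100)&(abs(q[:,0]-50)<40)&(abs(q[:,1]+132)<20)]; print("bar",m.mean(0))
print(sensors.read_state()["t"])
```

```text
car [[-29.6, 36.1, 54.0], [-1.1, 61.4, 57.1], [28.3, 94.3, 58.8]]
disc [[-17.4, 1.5, 33.5], [2.4, 20.3, 40.8], [24.3, 36.8, 48.0]]
bar [  47.98356213 -132.6548234    88.75545196]
car [[-28.8, 36.6, 53.7], [1.2, 64.3, 56.5], [28.8, 94.6, 58.8]]
disc [[-15.7, 2.2, 33.6], [3.6, 20.3, 40.2], [24.2, 36.7, 46.6]]
bar [  49.79818718 -131.36709352   89.85917544]
16.4333
```

View pics/scene5.png

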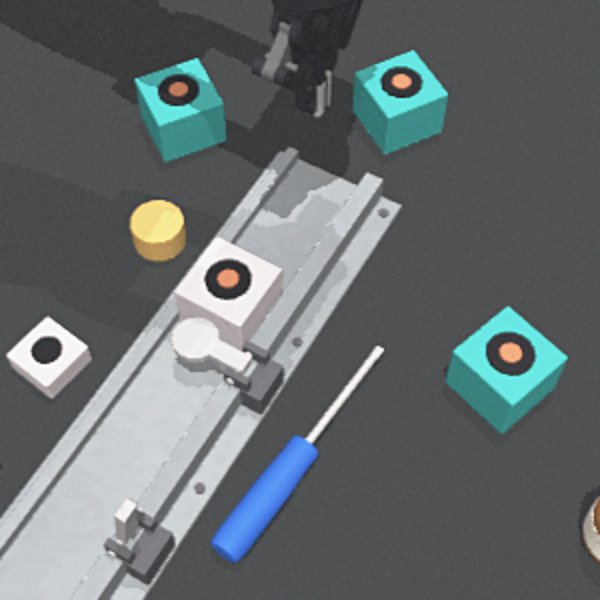

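The picture shows the carrier against the disc at (205,335), the bar up at (125,520) and the gripper clear. I'm handing the job in.

```bash
python3 -c "
from plant import ctrl
ctrl.finish_job()"
```

```text
the job is handed in; nothing more can be done
```

I flipped the disc stop down across the channel and slid the carrier along until it rested against it. I then backed the gripper off and handed the job in at about 16.4 s; no verdict is reported.

My last checks all agreed with the task, and none failed:
- **Disc stop:** it lies level, with its top face measured at 40–41 mm (40 given). The downward press had also stopped at 39.8 mm.
- **Carrier:** its centre is about 48 mm to +y of the disc hinge, where contact is expected at 48 mm. It is within 1 mm of the channel's centreline. Its top is at about 56.5 mm, so it stands on the channel floor.
- **Bar stop:** it is still up, leaning back slightly as at the start.

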